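# Set up the staining extraction unit: damper lever to half, lid to 45 degrees

## Robot

A 6-joint arm with a two-finger parallel gripper is mounted at the origin on a cart in front of the work surface, level with it; the furniture and walls round the work are solid. World frame = base frame: x ahead of the robot, y to its left, z up, the work surface at z = 0. Lengths are in m, angles in rad, forces in N, time in s.
With the tool pointing down it reaches from about 0.275 to 0.825 m from the base axis. Payload 4.9 kg.
Tool frame: the origin (TCP) lies midway between the tips of the shut fingers; the grasp point (between the pads) lies 19 mm behind it (bot.tcp_to_grasp is the distance from the TCP to the grasp point, in m); z points along the fingers, y is the line along which they close (so a half turn about z gives the same grasp; the last joint's range is limited). The gripper opens to 85 mm and grips with 20 to 120 N. Pads are 22 mm wide; open, the fingers measure 114 mm over their backs; the gripper's body (76 mm by 85 mm) begins 54 mm behind the grasp point. The pads swing forward as they close: fully open they stand 13 mm farther back than shut.
Start: joints at [-1.242, 0.326, -0.193, 1.052, 0, 1.437], TCP at [0.246, -0.492, 0.231] pointing down, gripper open.
Joint ranges: [-2.65, 2.65], [-0.97, 1.79], [-1.3, 1.35], [-1.93, 2.1], [-1.47, 1.37], [-3.14, 3.14]. Speed limits (rad/s): [2.57, 2.57, 3.14, 3.14, 3.14, 3.14].

## Interface

Orientations are given as a rotation vector (axis times angle).
In Python, from station import bot gives the robot as it stands. Calls block until the motion is done:
- bot.goto(position, orientation): joint-space move of the TCP to a pose.
- bot.move_straight(position, attitude=None, max_speed=0.15, guard=None): straight line of the TCP; attitude=None keeps the orientation; max_speed is the mean speed in m/s. With guard (N) it stops when the force on the tool has changed by that much, and returns True; else False.
- bot.goto_joints(angles): joint-space move.
- bot.move_gripper(opening): finger opening in m; the grip force is fixed at half the most; returns when the fingers have stopped.
- bot.dwell(seconds).
- bot.solve_ik(position, orientation): joint angles nearest the present ones, or None.
- bot.observe(): the state.
- bot.read_camera(name): name is "side" or "top" or "wrist"; returns the picture (384x512x3 uint8, red, green, blue); there is no depth.
- bot.camera_info(name): a dict with "K" (3x3 intrinsics, pixels), "world_to_cam" (4x4, takes a point from world to camera coordinates). Camera axes: x right, y down, z forward; pixel columns grow to the right and rows downward; lengths in m; the calibration is good to about 2 mm. A picture is of the moment at which its call begins: read the wrist's pose just before it. camera_info takes no time and is no camera call; for the wrist camera it gives the pose at the moment of the call.
A pose or a line that the arm cannot do raises bot.PlanningError and nothing moves.
- bot.close_job(): hands the job in; it is judged then, once.
Trained networks look in the newest picture that a camera, given by its name, has taken for a name from the list of things; names that differ only in an ending like _2 or _b are one class to them, and where a whole thing is asked for, a point or a joint stands for the part that bears it (a point fixed in the world has none). Each returns a list of dicts, best first, with "confidence" (0 to 1); they miss things now and then, are a little off and sometimes report something else, mostly with a low value. They report only what shows in the picture. A call takes as long as a camera call.
- bot.recognise(camera, target): "xyz" ([x, y, z] in m, in world coordinates, good to about 4 mm: the middle of the surface that is visible of it).
- bot.silhouettes(camera, target): "mask" (384x512 bool, what is visible of it).
The state is a dict: "t": time; "q": joint angles; "joint_velocities": joint speeds; "joint_efforts": joint torques, N m; "eef_pos": TCP position; "ee_rot": TCP orientation; "ft_force": force on the tool from outside, world axes, zero at the start; "moment": the same for the moment, N m; "grip_width": finger opening in m; "finger_force": force on a finger pad.
Only numpy, scipy, OpenCV 4.12 (cv2) and the standard library are available. Lean on these libraries where they do the work, as an engineer would, in place of code of your own. Each camera call takes 0.05 s, during which the arm holds its last target. There are 200 camera calls.

## Task

Get the bench extraction unit ready for staining. Before opening anything, set its damper from shut to half open: press the sprung lever down at its thumb rest until the index pin is clear of the plate, swing it to the middle one of the seven notches, and let it spring up so that the pin sits in that notch. Then raise the lid of the box to about 45 degrees and leave it standing there; do not force the lever, and leave the things around the unit where they are.

Things in the scene. Friction and masses are not known exactly. Their poses are not given: they have to be found in the camera images.
- unit: extraction unit, fixed: grey base plate 170x410x8 mm; on it from right (-y) to left: white box 160x190 mm with hinged clear lid, rim 115 mm up, centre at y -105 mm, a tube rack inside; duct 60 mm thick along y with the damper; white round filter canister, 110 mm across, 90 mm high, centre at y +145 mm. Origin: centre of the base plate's underside; -x = front (robot side), z up
- stem (a point): on the damper's upright stem axis (unit's y +45 mm), at the top face of the index plate, 123 mm above the counter. The plate is a fixed flat metal sector above the lever, 3 mm thick, radius 95 mm, with seven notches 10.5 mm wide in its outer edge, 15 degrees apart, from shut (unit's -x) to full open (unit's +y); a line at each, the longest at the middle one; a 6 mm screw head at its centre
- middle_notch (a point): centre of the middle (fourth) notch, half open, in the top face of the index plate, 85 mm from the stem axis, 45 degrees from the shut notch
- damper (a joint): angle of the damper lever about the upright stem (rad), clockwise from above: 0 = shut, lever to the unit's front (-x); 1.571 = full open, lever to its +y. Notches at 0, 0.262, 0.524, 0.785 (middle, half open), 1.047, 1.309, 1.571. Stiff: stays where left. It starts latched in the shut notch; let up between two notches, the pin presses up under the plate and does not latch
- damper_lever (a joint): downward tilt of the lever (rad) about a level pivot 20 mm from the stem axis: 0 = sprung fully up, pin in a notch; about 0.123 = the pin (8 mm thick, domed, 85 mm from the stem axis) just clears the plate's underside; 0.15 = hard stop. The spring takes about 4 N at the thumb rest at 0, 8.5 N when clear and 9.5 N at the stop; beyond it the force climbs steeply
- thumb_rest (a point): centre of the floor of the thumb rest at the lever's end, 135 mm from the stem axis: a grey open dish, 54x54 mm outside, 46x46 mm inside, rim 8 mm high; its floor is 120 mm above the counter when the lever is up, about 14 mm lower when the pin is clear, 17 mm lower at the stop. Its x axis points along the lever towards the stem
- lid (a joint): opening angle of the lid (rad): 0 shut, 0.785 = 45 degrees, 1.7 fully open. A stiff friction hinge (0.55 N m) along the top of the box's rear wall keeps it where it is left.
- lid_lip (a point): middle of the front edge of the lid's lip, at its underside; shut it is 115 mm above the counter. The lip is a white bar 200 mm long (along y) and 9 mm thick that overhangs the front wall of the box by 26 mm, so it can be hooked from below with tilted fingers.
- lid_hinge (a point): middle of the lid's hinge axis (along the unit's y), 190 mm behind the lip's front edge
- stain_bottle: small brown bottle with a black cap, 32 mm wide, 75 mm tall, standing on the front of the base plate, below the lever; stands or lies loose; origin at the centre of its underside
- slide_box: flat slide box 65x155x34 mm, left of the unit; stands or lies loose; origin at the centre of its underside
- bench_timer: small flat timer, 66x66x20 mm, left of the unit; stands or lies loose; origin at the centre of its underside
- big_bottle: white bottle, 62 mm wide, 150 mm tall, right of the unit at the back; stands or lies loose; origin at the centre of its underside
- mid_bottle: white bottle, 50 mm wide, 120 mm tall, right of the unit; stands or lies loose; origin at the centre of its underside
- carton: small carton 70x110x40 mm, right of the unit; stands or lies loose; origin at the centre of its underside

How it is judged:
On the way, in this order (a step that is already met when the one before it is completed fails the run):
1. the damper lever sits with its pin up in the middle notch while the lid is still shut (value of joint damper between 0.725 and 0.845 rad and value of joint damper_lever below 0.04 rad and value of joint lid below 0.08 rad), for 0.3 s.
2. the lid stands at about 45 degrees (value of joint lid between 0.645 and 0.925 rad), for 0.2 s.
At the end, for the whole second after the job is handed in: The damper lever stands at 45 degrees (within 3.4 degrees) with its pin sprung up in the middle notch (tilt under 0.04 rad), and the lid stands still at 45 degrees, within 8 degrees (all of step 2 and value of joint damper between 0.725 and 0.845 rad and value of joint damper_lever below 0.04 rad and velocity of joint lid between -0.05 and 0.05 rad/s); the robot touches nothing.
It fails at once if the lever is forced: the fingers push on it with more than 35 N (contact force between the fingers and damper_lever above 35 N).
It fails at once if a thing beside the unit is knocked over or shifted by more than 25 mm (distance of any of stain_bottle, slide_box, bench_timer, big_bottle, mid_bottle, carton from where it was at the start of the episode above 0.025 m).
It also fails if it takes over 56 s, if anything falls off the work surface, if the arm or the gripper's body presses on something with over 40 N, if the wrist force passes 120 N, or if a joint passes its speed limit or range.

## Working session

There is one attempt and no reset: what is moved stays moved. The work goes in short steps, each a Python script; the robot and the scene stay as the last script left them, time stands still between calls to the robot, and variables do not carry over. Pictures are saved under pics/ and viewed, at most 10 in all, crops included, and the job is handed in when it is done.

```bash
mkdir -p pics; ls
python3 - <<'E'
from station import bot
import cv2,numpy as np
ims=[]
for c in ("top","side"):
    im=bot.read_camera(c); cv2.imwrite(f"pics/{c}0.png",im[:,:,::-1])
    i=bot.camera_info(c); print(c,np.round(i["K"],1).tolist(),np.round(i["world_to_cam"],3).tolist())
    for t in ("stem","middle_notch","thumb_rest","lid_lip","lid_hinge","unit","stain_bottle","slide_box","bench_timer","big_bottle","mid_bottle","carton"):
        print(c,t,[(np.round(d["xyz"],3).tolist(),round(d["confidence"],2)) for d in bot.recognise(c,t)[:2]])
print(bot.observe())
E
```

```text
pics
top [[481.9, 0.0, 251.9], [0.0, 481.9, 192.4], [0.0, 0.0, 1.0]] [[0.023, -1.0, -0.001, 0.188], [-0.806, -0.018, -0.592, 0.514], [0.592, 0.014, -0.806, 1.52], [0.0, 0.0, 0.0, 1.0]]
top stem [([0.468, 0.205, 0.122], 0.93)]
top middle_notch [([0.466, 0.204, 0.122], 0.61), ([0.525, 0.496, 0.022], 0.44)]
top thumb_rest [([0.449, 0.103, 0.122], 0.51)]
top lid_lip [([0.637, 0.13, 0.122], 0.79)]
top lid_hinge [([0.631, 0.126, 0.122], 0.97)]
top unit [([0.53, 0.183, 0.121], 0.68)]
top stain_bottle []
top slide_box [([0.378, 0.548, 0.033], 0.83), ([0.636, 0.13, 0.122], 0.75)]
top bench_timer [([0.527, 0.494, 0.021], 0.65)]
top big_bottle [([0.77, -0.066, 0.092], 0.61)]
top mid_bottle [([0.722, -0.123, 0.083], 0.71)]
top carton [([0.768, -0.069, 0.092], 0.19)]
side [[386.5, 0.0, 256.1], [0.0, 386.5, 190.4], [0.0, 0.0, 1.0]] [[-0.902, -0.432, 0.005, 0.591], [-0.278, 0.572, -0.772, 0.135], [0.331, -0.697, -0.636, 1.243], [0.0, 0.0, 0.0, 1.0]]
side stem [([0.469, 0.208, 0.128], 0.62)]
side middle_notch [([0.466, 0.21, 0.121], 0.92)]
side thumb_rest [([0.448, 0.098, 0.119], 0.68)]
side lid_lip
[... 473 characters left out ...]
1.3, 'q': array([-1.24219771e+00,  3.26197524e-01, -1.92633734e-01,  1.05200477e+00,
       -7.08104348e-06,  1.43659319e+00]), 'joint_velocities': array([-1.63550947e-03, -1.95591104e-03,  1.28488088e-03,  6.05717705e-05,
        5.10526279e-04, -9.51808119e-04]), 'joint_efforts': array([-3.65491155e-05, -4.43336213e+01,  2.62752664e+01,  1.34949907e-03,
       -9.97104462e-05,  1.10207992e-05]), 'eef_pos': array([ 0.24555677, -0.49213572,  0.23126935]), 'ee_rot': array([-3.05781908e+00, -7.20487986e-01,  1.71216570e-05]), 'ft_force': array([0.02483934, 0.1174385 , 0.60270649]), 'moment': array([-0.01875356, -0.01667302,  0.02568614]), 'finger_force': 0.0, 'grip_width': 0.08531627639383915}
```

View pics/top0.png

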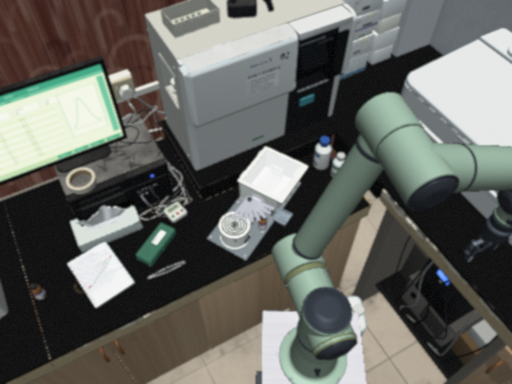

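View pics/side0.png

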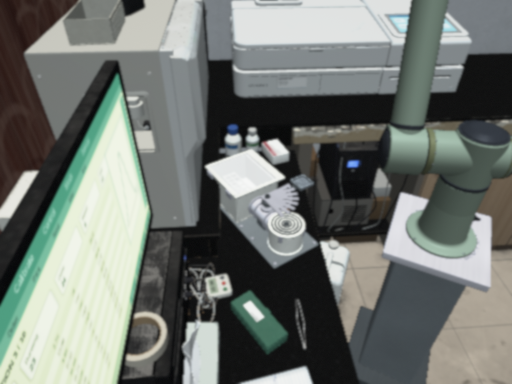

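The unit sits at about (255,205) in the top view and (260,205) in the side view, rotated; the lid is shut. I'll enlarge both crops.

Run:
```python
import cv2,numpy as np
a=cv2.imread("pics/top0.png")[140:265,200:300]; b=cv2.imread("pics/side0.png")[140:265,200:325]
f=lambda i,s,h:cv2.resize(i,None,fx=s,fy=s,interpolation=cv2.INTER_CUBIC)
cv2.imwrite("pics/c1.png",f(a,4.8,0)); cv2.imwrite("pics/c2.png",f(b,4.8,0))
```

```text
(no output)
```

View pics/c1.png

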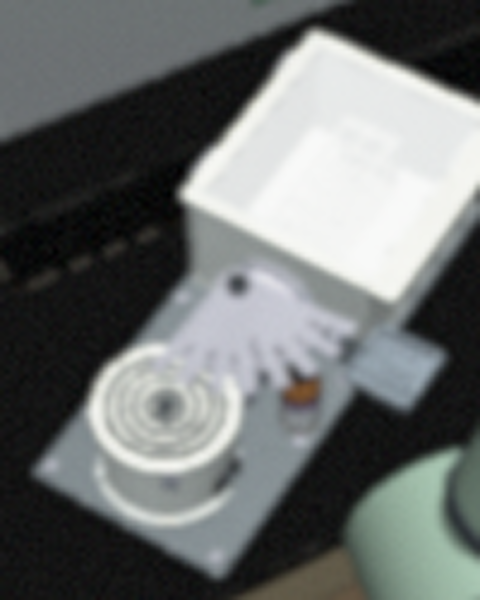

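View pics/c2.png

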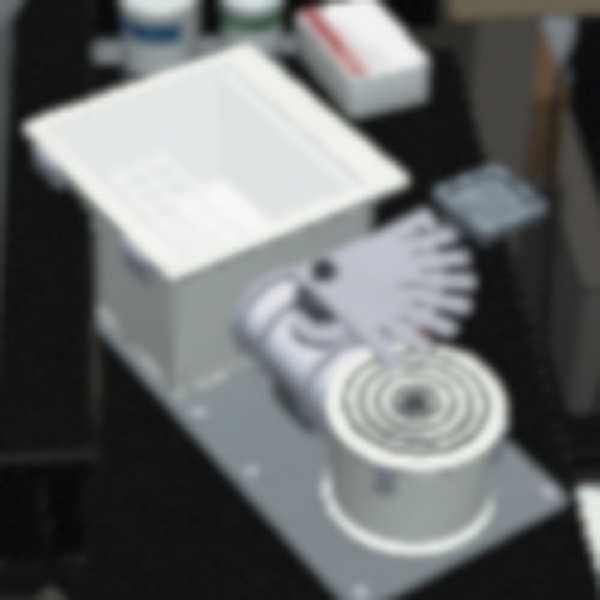

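The screw head shows at crop (237,285) top and (322,270) side, the dish at (400,370) and (492,203), and the canister centre at (165,403) and (413,402). Now I'll fit the unit pose.

```bash
cat > h.py <<'E'
import numpy as np, cv2
from station import bot
from scipy.optimize import least_squares
from scipy.spatial.transform import Rotation as R
# unit-frame points
P={'stem':(0,.045,.123),'dish':(-.135,.045,.120),'can':(0,.145,.098)}
def T(u,p):
    c,s=np.cos(u[2]),np.sin(u[2]); p=np.asarray(p,float)
    return np.array([u[0]+c*p[0]-s*p[1],u[1]+s*p[0]+c*p[1],p[2]])
def proj(info,X):
    W=np.array(info["world_to_cam"]); x=np.array(info["K"])@(W[:3,:3]@X+W[:3,3]); return x[:2]/x[2]
def att(yaw,tilt=0):  # yaw: direction of tool x axis when pointing down; columns x,y,z
    x=np.array([np.cos(yaw),np.sin(yaw),0]); z=np.array([0,0,-1.]); M=np.c_[x,np.cross(z,x),z]
    return R.from_matrix(M)
E
python3 - <<'E'
from h import *
sc=lambda c:((np.array(c)+.5)/4.8-.5)+[200,140]
O=[('top','stem',(237,285)),('top','dish',(400,370)),('top','can',(165,403)),('side','stem',(322,270)),('side','dish',(492,203)),('side','can',(413,402))]
I={c:bot.camera_info(c) for c in('top','side')}
f=lambda u:np.concatenate([proj(I[c],T(u,P[n]+np.zeros(3)))-sc(p) for c,n,p in O])
best=min((least_squares(f,[.5,.2,y]) for y in np.arange(-3,3,1)),key=lambda r:r.cost)
u=best.x;print(u,np.round(best.fun.reshape(-1,2),1).tolist())
for n,p in {'stem':P['stem'],'mid':(-.0601,.1051,.123),'dish':P['dish'],'lip':(-.106,-.105,.115),'canc':P['can']}.items(): print(n,np.round(T(u,p),3))
i=bot.camera_info("wrist");W=np.array(i["world_to_cam"]);s=bot.observe();M=R.from_rotvec(s['ee_rot']).as_matrix()
print("cam in tool",np.round(M.T@(-W[:3,:3].T@W[:3,3]-s['eef_pos']),3),np.round(W[:3,:3]@M,2).tolist(),i["K"][0][0])
st=T(u,P['stem'])
for yaw in np.arange(-3,3.2,.39):
  q=bot.solve_ik(T(u,(-.06,.03,.40)),att(yaw).as_rotvec()); print(round(yaw,2),None if q is None else np.round(q,2))
E
```

```text
[ 0.55352862  0.18694062 -5.26017931] [[-0.2, -0.4], [-1.8, -0.6], [-0.6, -1.4], [1.1, 0.2], [0.2, 0.3], [1.1, -2.3]]
stem [0.515 0.21  0.123]
mid [0.433 0.19  0.123]
dish [0.445 0.095 0.12 ]
lip [0.588 0.042 0.115]
canc [0.43  0.262 0.098]
cam in tool [ 0.085 -0.    -0.143] [[-0.0, 1.0, 0.0], [-0.95, -0.0, -0.32], [-0.32, -0.0, 0.95]] 298.846920143728
-3.0 [0.15 0.22 0.08 1.44 0.   0.01]
-2.61 [ 0.15  0.22  0.08  1.44  0.   -0.38]
-2.22 [ 0.15  0.22  0.08  1.44  0.   -0.77]
-1.83 [ 0.15  0.22  0.08  1.44 -0.   -1.16]
-1.44 [ 0.15  0.22  0.08  1.44  0.   -1.55]
-1.05 [ 0.15  0.22  0.08  1.44  0.   -1.94]
-0.66 [ 0.15  0.22  0.08  1.44  0.   -2.33]
-0.27 [ 0.15  0.22  0.08  1.44 -0.   -2.72]
0.12 [ 0.15  0.22  0.08  1.44 -0.   -3.11]
0.51 [0.15 0.22 0.08 1.44 0.   2.79]
0.9 [0.15 0.22 0.08 1.44 0.   2.4 ]
1.29 [ 0.15  0.22  0.08  1.44 -0.    2.01]
1.68 [0.15 0.22 0.08 1.44 0.   1.62]
2.07 [0.15 0.22 0.08 1.44 0.   1.23]
2.46 [0.15 0.22 0.08 1.44 0.   0.84]
2.85 [0.15 0.22 0.08 1.44 0.   0.45]
```

Run:
```python
from h import *
u=np.array([.5535,.1869,1.023])
a=att(3.1)
bot.goto(np.array([.53,.15,.36]),a.as_rotvec())
bot.move_gripper(0)
i=bot.camera_info("wrist"); im=bot.read_camera("wrist"); np.savez("w1.npz",K=i["K"],W=i["world_to_cam"])
cv2.imwrite("pics/w1.png",cv2.resize(im[:,:,::-1],(800,600),interpolation=cv2.INTER_CUBIC))
o=bot.observe();print(o['t'],o['eef_pos'],o['ft_force'])
for n,p in {**P,'lipL':(-.106,-.005,.115),'lipR':(-.106,-.205,.115)}.items(): print(n,((proj(i,T(u,p))+.5)*800/512-.5).round(0))
```

```text
4.65 [0.53000051 0.15005194 0.36001123] [ 0.27023833 -0.00130189  0.09929499]
stem [470. 228.]
dish [321. 143.]
can [531. 114.]
lipL [327. 217.]
lipR [234. 403.]
```

View pics/w1.png

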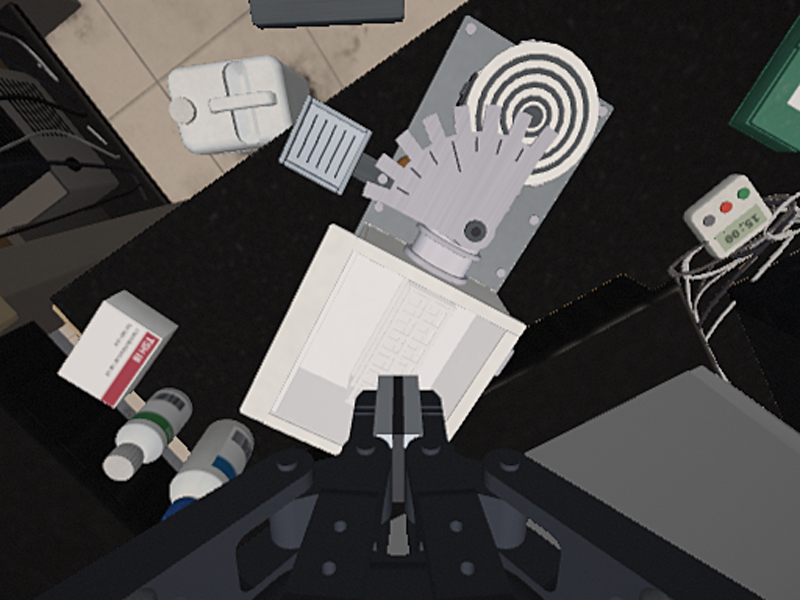

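Wrist view: screw head (476,231), dish rim corners (310,97), (372,131), (342,195), (280,161), canister centre (533,115), lip corners (332,225) and (241,411). The stain bottle's orange top is at (403,162), under the lever.

```bash
cat > fit.py <<'E'
from h import *
d=np.load("w1.npz");i={"K":d["K"],"world_to_cam":d["W"]}
O=[((0,.045,.126),(476,231)),((-.135,.045,.128),(326,146)),((0,.145,.098),(533,115)),((-.106,-.005,.124),(332,225)),((-.106,-.205,.124),(241,411))]
f=lambda u:np.concatenate([proj(i,T(u,p))-((np.array(c)+.5)*.64-.5) for p,c in O])
r=least_squares(f,[.5535,.1869,1.023]);u=r.x
E
python3 - <<'E'
from fit import *
print(u,(r.fun.reshape(-1,2)/.64).round(1).tolist())
for a in (0,.785):
  D=T(u,(0-.135*np.cos(a),.045+.135*np.sin(a),.12)); print(a,D.round(4))
  for y in (u[2],u[2]+np.pi):
   for s in (0,1.57):
    q=bot.solve_ik(D,att(y-a+s).as_rotvec()); print(round(y-a+s,2),None if q is None else q.round(2))
E
```

```text
[0.55542914 0.19257185 1.03995623] [[0.4, -0.8], [-1.2, 1.8], [2.0, -0.2], [-0.2, -2.0], [-1.2, 1.8]]
0 [0.4483 0.0989 0.12  ]
1.04 [ 0.06  0.28 -0.58  0.71  0.    2.16]
2.61 [ 0.06  0.28 -0.58  0.71  0.    0.59]
4.18 [ 0.06  0.28 -0.58  0.71  0.   -0.98]
5.75 [ 0.06  0.28 -0.58  0.71 -0.   -2.55]
0.785 [0.386  0.1813 0.12  ]
0.25 [ 0.27  0.22 -0.66  0.69 -0.   -3.13]
1.82 [ 0.27  0.22 -0.66  0.69 -0.    1.58]
3.4 [ 0.27  0.22 -0.66  0.69  0.    0.01]
4.97 [ 0.27  0.22 -0.66  0.69 -0.   -1.56]
```

```bash
cat >> fit.py <<'E'
def D(a,z,r=.135): return T(u,(-r*np.cos(a),.045+r*np.sin(a),z))
def A(a): return att(u[2]+np.pi-a).as_rotvec()
def force(n=4):
    return np.mean([(bot.dwell(.02),bot.observe()['ft_force'])[1] for _ in range(n)],axis=0)
E
python3 - <<'E'
from fit import *
bot.goto(D(0,.19),A(0))
F0=force()
g=bot.move_straight(D(0,.112),max_speed=.04,guard=3)
z=bot.observe()['eef_pos'][2];print(g,z,F0,force()-F0)
while z>.1035:
    z-=.002; bot.move_straight(D(0,z),max_speed=.03); F=force()-F0; print(round(z,4),F.round(1),bot.observe()['eef_pos'].round(4))
    if F[2]>8.9: break
np.save("F0.npy",F0);print(bot.observe()['t'])
E
```

```text
True 0.11845785235981401 [-0.09162151  0.0115321   0.24899438] [ 0.36298785 -0.4240345   3.90120791]
0.1165 [-1.1 -1.1  4.7] [0.4482 0.0987 0.1166]
0.1145 [-1.1 -1.9  5.6] [0.4482 0.0987 0.1146]
0.1125 [-1.3 -2.3  6.2] [0.4482 0.0986 0.1126]
0.1105 [-1.7 -2.7  6.4] [0.4481 0.0986 0.1107]
0.1085 [-2.1 -2.1  7. ] [0.4482 0.0986 0.1088]
0.1065 [-2.2 -2.2  8.2] [0.4482 0.0986 0.1068]
0.1045 [-1.9 -1.4  8.4] [0.4483 0.0987 0.1049]
0.1025 [-2.7 -2.5 13.5] [0.4487 0.0985 0.1035]
9.975
```

Run:
```python
from fit import *
F0=np.load("F0.npy")
bot.move_straight(D(0,.1038),A(0),max_speed=.03); print((force()-F0).round(1))
for k in range(1,9):
    a=k*.785/8; bot.move_straight(D(a,.1038),A(a),max_speed=.05); F=force(2)-F0
    t=np.array([np.sin(-a),np.cos(-a)]); print(round(a,2),F.round(1),bot.observe()['eef_pos'].round(4))
    if np.linalg.norm(F)>25: print("stop");break
i=bot.camera_info("wrist"); im=bot.read_camera("wrist")
cv2.imwrite("pics/w2.png",cv2.resize(im[:,:,::-1],(800,600),interpolation=cv2.INTER_CUBIC))
for n,p in {'stem':(0,.045,.126),'mid':(-.0601,.1051,.123)}.items(): print(n,((proj(i,T(u,p))+.5)/.64-.5).round(0))
print(bot.observe()['t'])
```

```text
[-2.2 -2.3  8.6]
0.1 [-2.1 -2.3  8.6] [0.4374 0.1059 0.1044]
0.2 [-2.1 -1.7  8.8] [0.427  0.1144 0.1044]
0.29 [-2.  -0.9  9.2] [0.4176 0.1239 0.1044]
0.39 [-1.4 -1.1  8.2] [0.4092 0.1341 0.1044]
0.49 [-1.7 -0.4  8.2] [0.4018 0.1452 0.1044]
0.59 [-2.2 -0.9  8.4] [0.3956 0.1569 0.1045]
0.69 [-1.5 -0.6  8.4] [0.3906 0.1692 0.1045]
0.79 [-1.1  0.6  9.3] [0.3868 0.182  0.1046]
stem [396. 720.]
mid [395. 548.]
13.9417
```

View pics/w2.png

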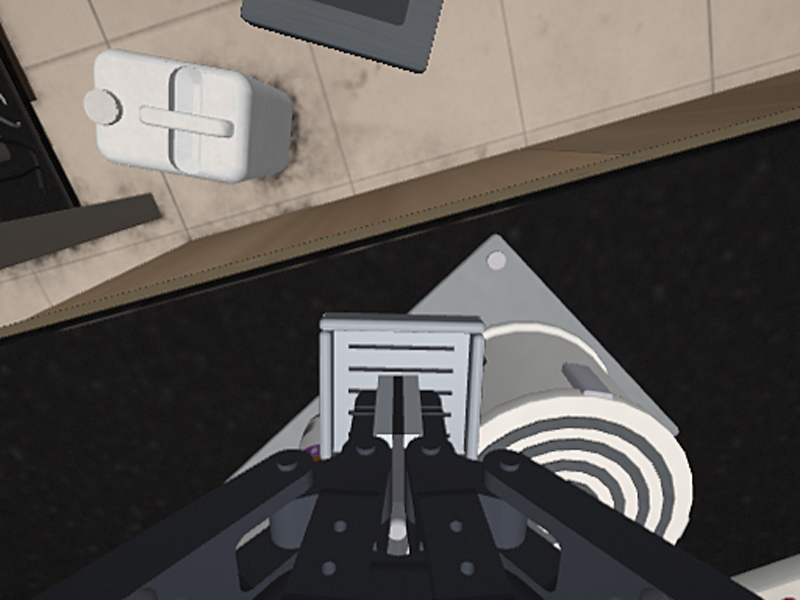

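The fingers (x≈398) are centred in the dish (x 322–482), and the dish edges are square to the tool, so the lever is at about 45 degrees. I'll let it up while watching the force.

Run:
```python
from fit import *
F0=np.load("F0.npy")
for z in (.106,.108,.110,.112,.115,.118,.121,.125):
    bot.move_straight(D(.785,z),max_speed=.04); F=force(2)-F0; print(z,F.round(1))
bot.move_straight(D(.785,.20),max_speed=.15)
bot.goto(D(.785,.27)+[.085,.03,0],att(3.1).as_rotvec())
i=bot.camera_info("wrist"); im=bot.read_camera("wrist"); np.savez("w3.npz",K=i["K"],W=i["world_to_cam"])
cv2.imwrite("pics/w3.png",cv2.resize(im[:,:,::-1],(800,600),interpolation=cv2.INTER_CUBIC))
for n,p in {'stem':(0,.045,.126),'mid':(-.0601,.1051,.123),'dish':(-.0955,.1405,.12)}.items(): print(n,((proj(i,T(u,p))+.5)/.64-.5).round(0))
print(bot.observe()['t'])
```

```text
0.106 [-1.  -0.1  8.3]
0.108 [-1.1  0.5  7.1]
0.11 [-0.8  0.3  6.3]
0.112 [-0.3 -0.1  5.4]
0.115 [-0.1  0.3  6. ]
0.118 [1.6 1.  4.3]
0.121 [ 0.2 -0.6 -0.6]
0.125 [-0.4 -0.  -0.7]
stem [406. 348.]
mid [366. 226.]
dish [340. 144.]
17.4417
```

View pics/w3.png

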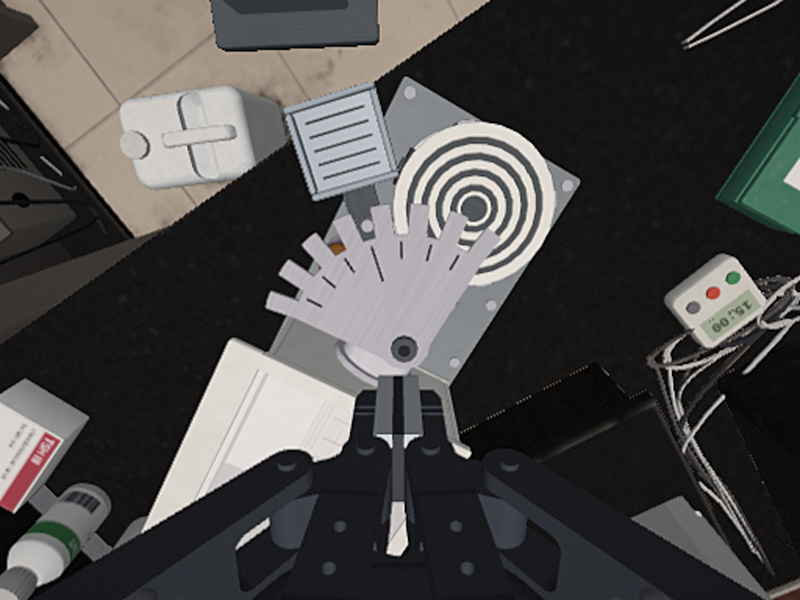

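The pin sits in the notch with the longest line (367,226), and the spring force held up to 0.118 m, so the lever is latched. Now the lid: I'll check reach for tilted hook poses.

```bash
cat >> fit.py <<'E'
def hook(psi,phi,sg):
    d=np.array([np.cos(psi),np.sin(psi),0]);up=np.array([0,0,1.])
    z=np.cos(phi)*d-np.sin(phi)*up; n=np.sin(phi)*d+np.cos(phi)*up; x=sg*n
    return np.c_[x,np.cross(z,x),z],n,z
def L(th,y): return T(u,(.084-.19*np.cos(th),y,.115+.19*np.sin(th)))
def tcp(th,y,psi,phi,sg,s=.016,gap=0):
    # lip edge touches the finger's upper face s behind the tip; upper face 11 mm from the axis
    M,n,z=hook(psi,phi,sg); return L(th,y)-(.011+gap)*n+s*z, R.from_matrix(M).as_rotvec()
E
python3 - <<'E'
from fit import *
lo,hi=np.array([[-2.65,2.65],[-.97,1.79],[-1.3,1.35],[-1.93,2.1],[-1.47,1.37],[-3.14,3.14]]).T
for y in (-.06,-.09):
 for dy in (0,-15,-30,-45,-60):
  for sg in (1,-1):
   row=[]
   for th,phi in ((-.15,35),(0,35),(0,45),(.4,50),(.8,55),(.8,65),(.8,75)):
    p,a=tcp(th,y,u[2]+np.radians(dy),np.radians(phi),sg,gap=.01); q=bot.solve_ik(p,a)
    row.append('--' if q is None else '%.2f'%min((q-lo).min(),(hi-q).min()))
   print(y,dy,sg,row)
E
```

```text
-0.06 0 1 ['0.41', '0.41', '0.57', '0.66', '0.79', '0.90', '1.02']
-0.06 0 -1 ['0.41', '0.41', '0.57', '0.66', '0.79', '0.90', '1.02']
-0.06 -15 1 ['0.27', '0.28', '0.36', '0.49', '0.66', '0.80', '0.80']
-0.06 -15 -1 ['0.27', '0.28', '0.36', '0.49', '0.66', '0.80', '0.95']
-0.06 -30 1 ['0.07', '0.08', '0.20', '0.36', '0.53', '0.52', '0.50']
-0.06 -30 -1 ['0.07', '0.08', '0.20', '0.36', '0.56', '0.73', '0.91']
-0.06 -45 1 ['--', '--', '0.10', '0.28', '0.21', '0.21', '0.20']
-0.06 -45 -1 ['--', '--', '0.10', '0.28', '0.51', '0.70', '0.89']
-0.06 -60 1 ['--', '--', '0.00', '0.03', '0.10', '0.10', '0.10']
-0.06 -60 -1 ['--', '--', '0.09', '0.28', '0.52', '0.70', '0.89']
-0.09 0 1 ['0.41', '0.41', '0.59', '0.68', '0.79', '0.96', '1.08']
-0.09 0 -1 ['0.41', '0.41', '0.59', '0.68', '0.79', '0.96', '1.08']
-0.09 -15 1 ['0.34', '0.35', '0.43', '0.56', '0.72', '0.86', '0.82']
-0.09 -15 -1 ['0.34', '0.35', '0.43', '0.56', '0.72', '0.86', '1.01']
-0.09 -30 1 ['0.14', '0.15', '0.27', '0.42', '0.55', '0.55', '0.53']
-0.09 -30 -1 ['0.14', '0.15', '0.27', '0.42', '0.62', '0.79', '0.96']
-0.09 -45 1 ['0.03', '0.03', '0.17', '0.31', '0.24', '0.24', '0.23']
-0.09 -45 -1 ['0.03', '0.03', '0.17', '0.34', '0.56', '0.75', '0.94']
-0.09 -60 1 ['0.01', '0.01', '0.03', '0.00', '0.07', '0.07', '0.07']
-0.09 -60 -1 ['0.01', '0.01', '0.15', '0.33', '0.56', '0.75', '0.94']
```

Run:
```python
from fit import *
ph=np.radians(40);y=-.09;ps=u[2]
q0=bot.observe()['q'];c=[]
for sg in (1,-1):
    p,a=tcp(0,y,ps,ph,sg,gap=.012); q=bot.solve_ik(p,a); print(sg,q.round(2)); c.append(abs(q-q0).max())
sg=[1,-1][int(np.argmin(c))];np.save("sg.npy",sg);print(sg,c)
p,a=tcp(0,y,ps,ph,sg,gap=.012);z=hook(ps,ph,sg)[2]
s=p-.09*z
bot.goto(s+[0,0,.13],a); bot.move_straight(s,a,max_speed=.12); F0=force();np.save("F1.npy",F0)
g=bot.move_straight(p,max_speed=.06,guard=5); print(g,(force()-F0).round(1),bot.observe()['eef_pos']-p)
i=bot.camera_info("wrist"); im=bot.read_camera("wrist")
cv2.imwrite("pics/w4.png",im[:,:,::-1])
print(bot.observe()['t'])
```

```text
1 [-0.46  0.53 -0.67  0.29  0.87  1.68]
-1 [-0.46  0.53 -0.67  0.29  0.87 -1.46]
1 [np.float64(1.3576320018506387), np.float64(1.783960651739154)]
False [ 0.2  0.1 -0.2] [ 0.00012205 -0.00030318  0.00020194]
21.5583
```

View pics/w4.png

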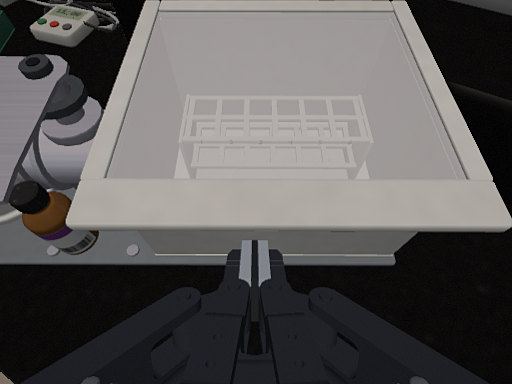

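The tip (255,240) is just below the lip's lower front edge (row ~228), as expected with the 12 mm gap. I'll close the gap and lift along the arc.

Run:
```python
from fit import *
sg=int(np.load("sg.npy"));F0=np.load("F1.npy");y=-.09;ps=u[2]
for k in range(-1,9):
    th=max(k,0)*.785/8; p,a=tcp(th,y,ps,np.radians(40+20*max(k,0)/8),sg,gap=.006*(k<0))
    bot.move_straight(p,a,max_speed=.06); F=force(2)-F0; print(round(th,2),F.round(1),(bot.observe()['eef_pos']-p).round(4))
    if np.linalg.norm(F)>40: print("stop");break
im=bot.read_camera("wrist"); cv2.imwrite("pics/w5.png",im[:,:,::-1])
print(bot.observe()['t'])
```

```text
0.0 [ 0.1 -0.2  0.3] [0.0002 0.0001 0.0003]
0.0 [-2.6 -2.7 -0.7] [-0.0004 -0.0001 -0.0003]
0.1 [-2.5 -2.4 -0.8] [0.     0.0002 0.0006]
0.2 [-0.8  0.   0. ] [0.0006 0.0004 0.0009]
0.29 [-0.6  0.4  0.4] [0.0006 0.0003 0.0006]
0.39 [-0.2  0.6 -0.4] [0.0006 0.0003 0.0006]
0.49 [-0.3 -0.   0.4] [0.0005 0.0003 0.0006]
0.59 [ 0.4  0.2 -0.8] [0.0005 0.0003 0.0006]
0.69 [-0.5 -0.5 -1. ] [0.0004 0.0004 0.0005]
0.79 [-0.2  0.4 -0.9] [0.0003 0.0004 0.0003]
26.075
```

View pics/w5.png

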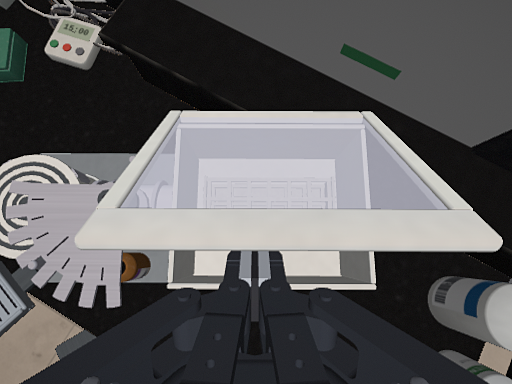

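The lid is up: the lip runs along row ~247, x 78–502, and the box interior shows below it. I'll withdraw and measure the angle.

Run:
```python
from fit import *
i=bot.camera_info("wrist")
for th in (.6,.7,.785,.85,.95): print(th,[proj(i,L(th,y)).round(0).tolist() for y in (-.005,-.205)])
sg=int(np.load("sg.npy"));p,a=tcp(.785,-.09,u[2],np.radians(60),sg);M,n,z=hook(u[2],np.radians(60),sg)
bot.move_straight(p-.03*n,max_speed=.06); bot.move_straight(p-.03*n-.14*z,max_speed=.15)
im=bot.read_camera("wrist"); i=bot.camera_info("wrist"); cv2.imwrite("pics/w6.png",im[:,:,::-1])
for th in (.6,.7,.785,.85,.95): print(th,[proj(i,L(th,y)).round(0).tolist() for y in (-.005,-.205)])
print(bot.observe()['t'],force())
```

```text
0.6 [[100.0, 295.0], [461.0, 295.0]]
0.7 [[88.0, 276.0], [478.0, 276.0]]
0.785 [[77.0, 254.0], [493.0, 254.0]]
0.85 [[68.0, 234.0], [505.0, 234.0]]
0.95 [[55.0, 198.0], [521.0, 197.0]]
0.6 [[167.0, 175.0], [375.0, 175.0]]
0.7 [[162.0, 159.0], [380.0, 159.0]]
0.785 [[159.0, 143.0], [385.0, 143.0]]
0.85 [[157.0, 130.0], [388.0, 130.0]]
0.95 [[153.0, 107.0], [392.0, 107.0]]
27.8583 [-0.15344869 -0.18351935 -0.55561947]
```

View pics/w6.png

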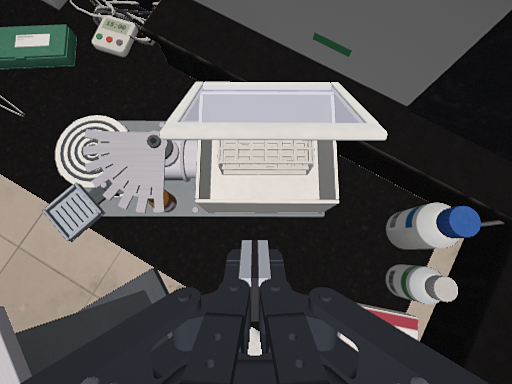

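The lip's lower edge is at row ~139, which gives about 0.81 rad (target 0.645–0.925). The lever is still in the middle notch, the bottles and carton are standing, and the gripper is clear of everything.

```bash
python3 -c "
from station import bot
bot.dwell(.3);print(bot.close_job())"
```

```text
the job is handed in; nothing more can be done
None
```

I set the damper to half open with its pin latched in the middle notch, then raised the lid to about 46 degrees (0.81 rad, measured from the camera picture), and handed the job in after about 28 s; the hand-in call returned no verdict.

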